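Refit the vise handle and nip up the work

ROBOT

A 7-joint arm with a two-finger parallel gripper is mounted at the origin on the work surface. World frame = base frame: x ahead of the robot, y to its left, z up, the work surface at z = 0. Lengths are in m, angles in rad, forces in N, time in s.
With the tool pointing down it reaches from about 0.4 to 0.85 m from the base axis. Payload 4.5 kg.
Tool frame: the origin (TCP) lies at the very end of the fingers, on their centre line; the grasp point (between the pads) lies 19 mm behind it (r.grip_point_offset is the distance from the TCP to the grasp point, in m); y points along the fingers, x is the direction in which the jaws open and shut, and the axes are right-handed (so a half turn about y gives the same grasp; the last joint's range is limited). The gripper opens to 88 mm and grips with 3 to 60 N. Pads are 18 mm wide; open, the fingers measure 123 mm over their backs; the gripper's body (75 mm by 187 mm) begins 45 mm behind the grasp point.
Start: joints at [1.233, 0.689, -0.195, 1.565, 0.157, 0.902, -0.215], TCP at [0.227, -0.582, 0.203] pointing down, gripper open.
Joint ranges: [-3.01, 3.01], [-0.46, 2.08], [-1.47, 1.51], [0.13, 2.56], [-1, 4.14], [0.04, 2.09], [-2.66, 2.66]. Speed limits (rad/s): [2.57, 2.57, 3.14, 3.14, 3.14, 3.14, 3.14].

INTERFACE

Orientations are given as a unit quaternion [x, y, z, w].
In Python, from plant import get_state, snapshot, camera_params, job, r gives the robot as it stands.
- The arm moves only by the tool carry_out, never from a script. Its arguments are lists of equal length, an entry for each row: "offset": the shift along the world's x, y, z in m, a list of three; "twist": the turn about the world's z in degrees. In form: {"offset": [[tx, ty, tz], ...], "twist": [twist, ...]}. A call has 1 to 8 rows; each row shifts and turns the commanded pose from where the row before left it; what a row does not reach is not made up. A row lasts 1/8 s, in which the tool goes at most 62.5 mm and 10.7 degrees, less where a joint would pass 70% of its speed; a pose out of reach is approached as far as the arm can. A call with a gripper value outside its range is refused whole. "grip" is the finger opening in m, from 0 to 0.0881, set as the call begins (left out, the last holds). The fingers move at their own pace and stop on an object; "newtons" is the grip in N (left out, the last holds). Time passes only in rows, so rows that do not move let the fingers close. It gives the time, the measured TCP pose, the force and the opening at its end, in the units of the state.
- get_state(): the state, without advancing time (a new reading comes with each control period).
- snapshot(name): name is "side" or "top"; returns the picture (480x640x3 uint8, red, green, blue); there is no depth.
- camera_params(name): a dict with "camera_matrix" (3x3 intrinsics, pixels), "eye" and "orientation" of the camera in the world. Camera axes: x right, y up, looking along -z (the intrinsics and any distortion apply to the point x, -y, -z); pixel columns grow to the right and rows downward; lengths in m; the calibration is good to about 2 mm. A picture is of the moment at which its call begins. camera_params takes no time and is no camera call.
- job.finish_job(): hands the job in, once; it reports no verdict.
The state is a dict: "clock": time; "q": joint angles; "qd": joint speeds; "joint_torque": joint torques, N m; "tool_pos": TCP position; "eef_rot": TCP orientation; "contact_force": force on the tool from outside, world axes, zero at the start; "moment": the same for the moment, N m; "opening": opening from 0.0 (shut) to 1.0 (fully open).
Only numpy, scipy, OpenCV 4.12 (cv2) and the standard library are available. Lean on these libraries where they do the work, as an engineer would, in place of code of your own. Each camera call takes 0.05 s, during which the arm holds its last target. There are 200 camera calls.

TASK

The vise has its handle out, standing knob up in the turning punch caddy. Lift the handle out, push it tip first down through the slanting eye in the vise screw as it stands, until the brass knob is home on the eye, then swing it over clockwise (seen from the front of the screw) until the screw comes to its stop and the blank is nipped, and let go. Leave the punch and chisel in the caddy and do not disturb the hammer or the green tin.

Things in the scene. Friction and masses are not known exactly. Their poses are not given: they have to be found in the camera images.
- handle: Loose vise handle, about 320 g: straight round steel bar 15 mm thick, 130 mm long, with a brass cylinder knob (27 mm diameter, 40 mm long) on its upper end; 170 mm in all. The last 11 mm of the tip taper to a flat 9 mm. It starts upright, knob up, tip on the floor of one of the caddy's holes. Origin: centre of the tip's end; z runs along the bar to the knob.
- handle_shoulder (a point): Centre of the knob's underside, where it meets the bar: 130 mm from the tip. It lies on eye_mouth when the handle is home.
- handle_grip (a point): Point on the bar's axis inside the knob, 28 mm above its underside and 12 mm below its top: a good grip point that leaves the fingertips clear of the eye when the handle is home.
- eye (a point): Centre of the cross eye at the front end of the vise screw, on the screw's axis, 132 mm above the bench. The eye is a steel ring 43 mm across and 44 mm long with a plain through bore 18.4 mm wide. z runs along the bore to its upper mouth; x runs along the screw's axis, level, from its front into the vise. Below the eye is free room: home and upright, the handle's tip ends 24 mm above the bench.
- eye_mouth (a point): Centre of the eye's upper mouth, 22 mm from its centre along the bore.
- vise: Blue-grey bench vise, its screw's front towards the robot, bolted down on an oak riser. Origin: on the bench below the eye; x runs along the screw from its front into the vise, z up. The moving jaw's front lies 70 mm along x from the eye (its foot 59 mm), 100 mm wide, top 208 mm above the bench; the black blank in the jaws, 117 to 124 mm along x, tops out at 219 mm and sticks out sideways.
- screw (a joint): Turn of the vise screw with its eye about the screw's axis, rad. 0: bore upright; negative: upper mouth leaning to the left, seen from the front of the screw. It starts between -0.70 and -0.38 and grows clockwise seen from the front (tightening: upper end goes over to the right) to a hard stop at 0.15, where the blank is gripped. Stiff (about 0.4 N m), it stays where it is left.
- caddy: Freely spinning punch caddy: a dark wood disc, 210 mm across, 16 mm thick, under an oak block 146 mm square, 60 mm high. Four holes, 18 mm wide and 48 mm deep, 48 mm off its centre in x and y. Origin: centre of the disc's underside, 14 mm above the bench; the block's top is 76 mm above the origin, the holes' floors 28 mm. Turns at a touch.
- punch: Loose black round punch, 95 mm long and 16 to 19 mm thick, upright in another hole of the caddy. Origin: centre of its foot.
- chisel: Loose black chisel, 100 mm long, standing edge up in a third hole, its flat part 28 mm wide. Origin: centre of its foot. Its top is 142 mm above the bench.
- hammer: Hammer lying on the bench beyond the caddy, 280 mm long. Origin: centre of its length, on the bench.
- tin: Open green tin box, 115 x 85 x 55 mm, on the bench between the robot and the work. Origin: centre of its underside.
Mind the look-alikes: they are no part of the job. What is shaped like the punch but purple is not meant.

How it is judged:
On the way, in this order (a step that is already met when the one before it is completed fails the run):
1. the handle is through the eye, its knob within 5 mm of home, before the screw has been turned upright (screw below -0.15 rad) (distance between handle_shoulder and eye_mouth below 0.005 m and angle between the z axis of handle and the z axis of eye, either way round below 0.15 rad and value of joint screw below -0.15 rad), for 0.2 s.
2. the screw has been swung over to its stop (above 0.10 rad) with the handle still in the eye (value of joint screw above 0.1 rad and distance between handle_shoulder and eye_mouth below 0.02 m), for 0.2 s.
At the end, for the whole second after the job is handed in: Handle through the eye, at rest, knob's underside within 5 mm of the eye's upper mouth, bar in line with the bore (0.15 rad); screw at its stop (above 0.10 rad; stop 0.15); punch and chisel within 10 mm of their holes' floors; hammer and tin within 30 mm of where they were (value of joint screw above 0.1 rad and distance between handle_shoulder and eye_mouth below 0.005 m and angle between the z axis of handle and the z axis of eye, either way round below 0.15 rad and linear speed of handle below 0.02 m/s and z of each of punch, chisel in the frame of caddy below 0.038 m and distance of each of hammer, tin from where it was at the start of the episode below 0.03 m); the robot touches nothing.
It fails at once if the punch or the chisel is lifted more than 20 mm in its hole (z of any of punch, chisel in the frame of caddy above 0.048 m).
It fails at once if the hammer or the tin is moved more than 30 mm (distance of any of hammer, tin from where it was at the start of the episode above 0.03 m).
It also fails if it takes over 51 s, if anything falls off the work surface, if the arm or the gripper's body presses on something with over 40 N, if the wrist force passes 120 N, or if a joint passes its speed limit or range.

## Working session

There is one attempt and no reset: what is moved stays moved. The work goes in short steps, Python scripts to look and compute and a tool call to move; the robot and the scene stay as the last step left them, time stands still between calls to the robot, and variables do not carry over. Pictures are saved under pics/ and viewed, about 8 in all and at most 12, crops included, and the job is handed in when it is done.

Besides the shell and the picture viewer there is one more tool, called as name(argument=value, ...), one argument or row to a line, values as JSON. carry_out: Moves the arm, as the interface text tells. Its arguments: {"type":"object","properties":{"offset":{"type":"array"},"twist":{"type":"array"},"grip":{"type":"number"},"newtons":{"type":"number"}},"required":["offset","twist"]}

```bash
mkdir -p pics
python3 - <<'E'
from plant import *
import cv2
s=get_state();print(s)
for n in("side","top"):
    cv2.imwrite(f"pics/{n}0.png",snapshot(n)[:,:,::-1]);print(n,camera_params(n))
print(r.grip_point_offset,get_state()["clock"])
E
```

```text
{'clock': 0.0, 'q': array([ 1.23281897,  0.68999536, -0.19454477,  1.56635488,  0.15728609,
        0.90249352, -0.21514418]), 'qd': array([-3.76378231e-04,  4.96100977e-04, -2.23871967e-05, -7.81505421e-04,
       -1.08025252e-03,  5.64607893e-04, -1.45248549e-03]), 'joint_torque': array([-7.75682274e-04, -5.27572703e+01, -1.26771066e+00, -1.53430098e+01,
       -5.28381276e-02,  6.56928823e-03,  1.61421635e-04]), 'tool_pos': array([ 0.2267568 , -0.58165435,  0.20190089]), 'eef_rot': array([-0.58346719,  0.39952193, -0.39839705,  0.58414729]), 'contact_force': array([-0.09094691, -0.67795959, -0.89881965]), 'moment': array([ 0.00848351, -0.00608153,  0.01844276]), 'opening': 1.0038607004463889}
side {'camera_matrix': array([[474.08422293,   0.        , 314.59241124],
       [  0.        , 474.08422293, 235.87718801],
       [  0.        ,   0.        ,   1.        ]]), 'eye': array([ 0.12960975, -0.55393194,  0.53653525]), 'orientation': array([ 0.44215234, -0.16861865, -0.29778257,  0.82909264])}
top {'camera_matrix': array([[557.15563604,   0.        , 319.86332482],
       [  0.        , 557.15563604, 237.10532849],
       [  0.        ,   0.        ,   1.        ]]), 'eye': array([ 0.43716975, -0.12572949,  1.05818359]), 'orientation': array([ 0.04121174, -0.02825529, -0.7057706 ,  0.70667609])}
0.0187 0.1
```

View pics/side0.png

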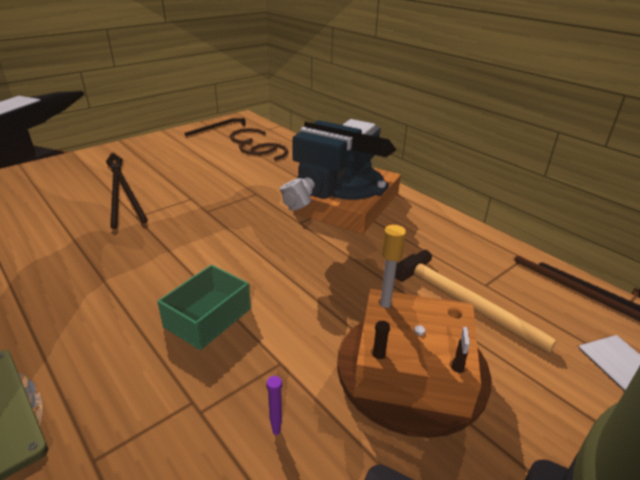

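View pics/top0.png

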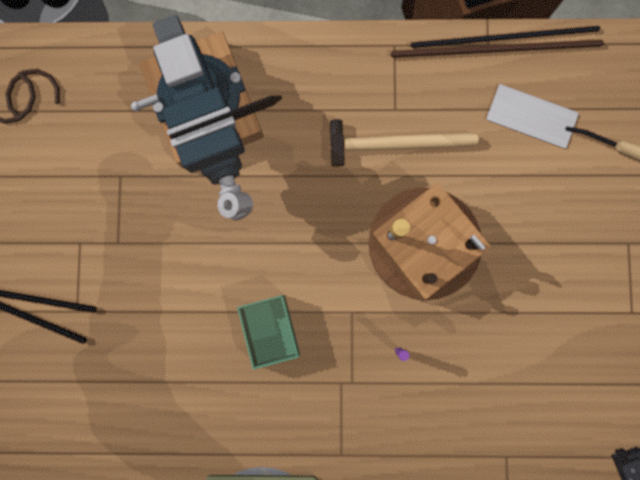

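```bash
cat > h.py <<'E'
import numpy as np, cv2
from plant import *
from scipy.spatial.transform import Rotation as R
def ray(n,u,v):
    p=camera_params(n);K=p["camera_matrix"]
    d=np.array([(u-K[0,2])/K[0,0],-(v-K[1,2])/K[1,1],-1.])
    d=R.from_quat(p["orientation"]).apply(d);return np.array(p["eye"]),d/np.linalg.norm(d)
def atz(n,uv,z):
    e,d=ray(n,*uv);return e+d*(z-e[2])/d[2]
def tri(a,b):
    A=np.zeros((3,3));y=np.zeros(3);L=[]
    for n,uv in(("side",a),("top",b)):
        e,d=ray(n,*uv);P=np.eye(3)-np.outer(d,d);A+=P;y+=P@e;L.append((e,d,P))
    x=np.linalg.solve(A,y);return x,[np.linalg.norm(P@(x-e))for e,d,P in L]
def proj(n,X):
    p=camera_params(n);K=p["camera_matrix"];c=R.from_quat(p["orientation"]).inv().apply(np.atleast_2d(X)-p["eye"])
    return np.c_[K[0,2]-K[0,0]*c[:,0]/c[:,2],K[1,2]+K[1,1]*c[:,1]/c[:,2]]
def crop(im,u,v,w=100,h=75):
    c=im[v:v+h,u:u+w];return cv2.resize(c,(400,300),interpolation=cv2.INTER_CUBIC)
E
python3 - <<'E'
from h import *
s=cv2.imread("pics/side0.png");t=cv2.imread("pics/top0.png")
cv2.imwrite("pics/c1.png",np.vstack([np.hstack([crop(s,260,140),crop(t,190,145)]),np.hstack([crop(s,350,220),crop(t,370,190)])]))
print(R.from_quat(get_state()["eef_rot"]).as_matrix().round(3))
E
```

```text
[[ 0.363 -0.001  0.932]
 [-0.932  0.001  0.363]
 [-0.002 -1.    -0.   ]]
```

View pics/c1.png

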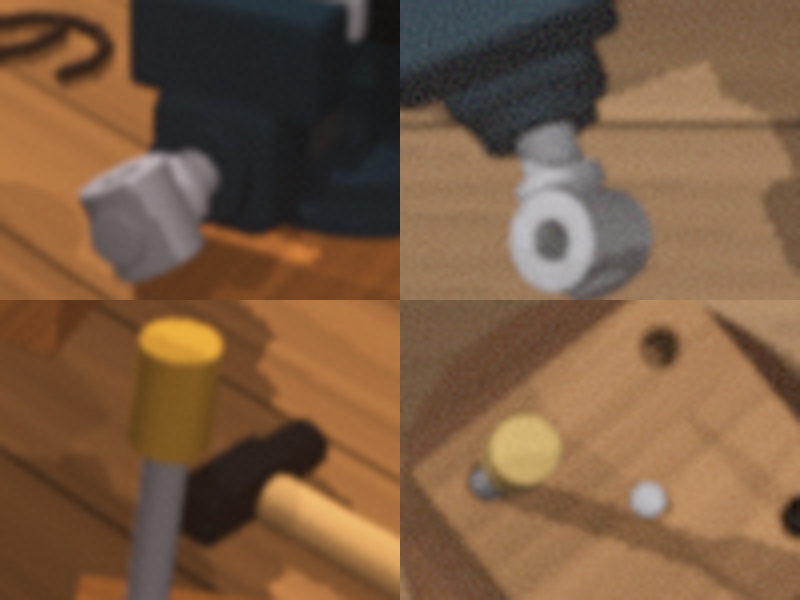

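Run:
```python
from h import *
k,res=tri((395,230.3),(401,227.8));print("knob top",k,res, atz("top",(401,227.8),.212),atz("side",(395,230.3),.212))
# jaw plate lines (top image) : find edges of white plates
t=cv2.imread("pics/top0.png");g=cv2.cvtColor(t,cv2.COLOR_BGR2GRAY)
cv2.imwrite("pics/c2.png",cv2.resize(t[90:220,150:290],None,fx=5,fy=4.6,interpolation=cv2.INTER_CUBIC)[:600])
m,res=tri((291.2,184),(228.3,205));print("mouth",m,res)
```

```text
knob top [ 0.53589953 -0.23484616  0.21168721] [np.float64(0.0013525383414988948), np.float64(0.0013525383414990317)] [ 0.53490755 -0.23382137  0.212     ] [ 0.53672429 -0.2358834   0.212     ]
mouth [0.58125638 0.04119102 0.15112712] [np.float64(0.001822511144885752), np.float64(0.0018225111448857305)]
```

View pics/c2.png

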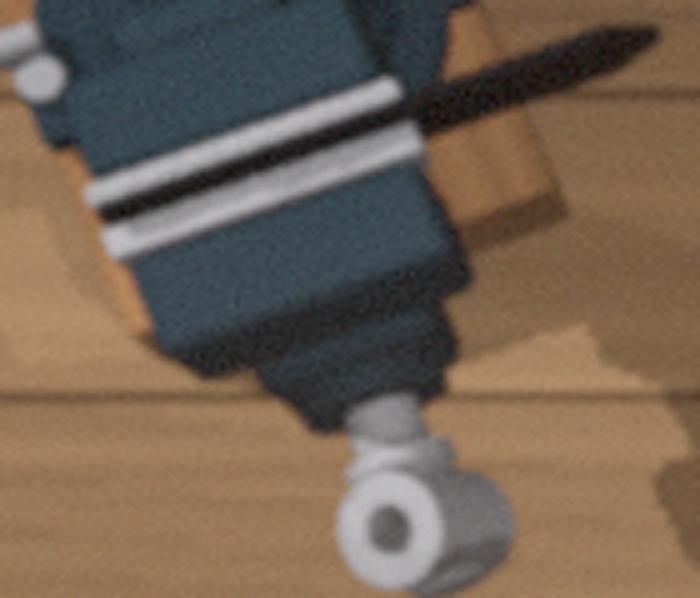

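```bash
cat >> h.py <<'E'
def eyemodel(ex,ey,yaw,t):
    x=np.array([np.cos(yaw),np.sin(yaw),0]);l=np.array([-x[1],x[0],0]);Z=np.array([0,0,1.])
    c=np.array([ex,ey,.132]);zb=l*np.sin(t)+Z*np.cos(t);yb=np.cross(zb,x)
    a=np.linspace(0,2*np.pi,73);ring=lambda r,h:c+zb*h+r*(np.cos(a)[:,None]*x+np.sin(a)[:,None]*yb)
    return c,x,zb,ring
E
python3 - <<'E'
from h import *
from scipy.optimize import least_squares
Y=[]
for a,b in(((167.2,130.2),(228,107)),((173.6,146.1),(235,123.7))):
    d=atz("top",b,.208)-atz("top",a,.208);Y.append(np.arctan2(d[1],d[0])+np.pi/2)
yaw=np.mean(Y);print("yaw deg",np.degrees(Y))
def f(p):
    c,x,zb,ring=eyemodel(p[0],p[1],yaw,p[2])
    b=proj("top",ring(.0215,-.022));m=proj("top",ring(.0215,.022));s=proj("side",c+zb*.022)[0]
    return np.r_[m[:,0].min()-217.4,m[:,0].max()-238.6,b[:,0].max()-252.6,m[:,1].max()-217.9,m[:,1].min()-192.3,(s-[291.2,184])/2]
q=least_squares(f,[.57,.03,.5]);print(q.x,q.fun.round(2))
p=[q.x[0],q.x[1],yaw,q.x[2]];c,x,zb,ring=eyemodel(*p);print("mouth",c+.022*zb,"home grip",c+.05*zb)
out=[]
for n,o in(("side",(260,150)),("top",(190,160))):
    im=cv2.imread(f"pics/{n}0.png");im=cv2.resize(im[o[1]:o[1]+75,o[0]:o[0]+66],None,fx=6,fy=6,interpolation=cv2.INTER_CUBIC)
    for r_,h in((.0215,.022),(.0215,-.022),(.0092,.022)):
        cv2.polylines(im,[((proj(n,ring(r_,h))-o+.5)*6).astype(int)],1,(0,255,0) if h>0 else (0,0,255),1)
    out.append(im)
cv2.imwrite("pics/c3.png",np.hstack(out))
E
```

```text
yaw deg [21.30571144 20.40144619]
[0.58310951 0.03413662 0.43714408] [-0.41  0.37  0.42  0.06 -0.45 -1.14 -0.24]
mouth [0.57979398 0.04284029 0.15193122] home grip [0.57557421 0.05391768 0.17729822]
```

View pics/c3.png

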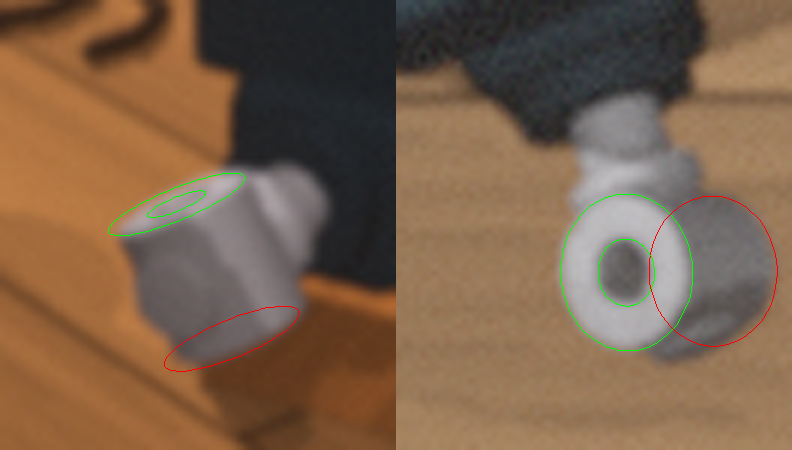

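Run:
```python
from h import *
from scipy.optimize import least_squares
T=lambda u,v:np.array([190+u/6-.5,160+v/6-.5]);S=lambda u,v:np.array([260+u/6-.5,150+v/6-.5])
def f(p):
    c,x,zb,ring=eyemodel(p[0],p[1],p[2],p[3]);ds=np.array(p[4:6])
    b=proj("top",ring(.0215,-.022));m=proj("top",ring(.0215,.022));sm=proj("side",ring(.0215,.022))+ds;sb=proj("side",ring(.0215,-.022))+ds
    sh=proj("top",c+x*.05)[0]
    i=T(562,194);j=T(689,350);k=T(776,361);a=S(112,173);e=S(244,237);g=S(304,364)
    return np.r_[m.min(0)-i,m.max(0)-j,b.max(0)-k,sm.min(0)-a,sm.max(0)-e,sb.max(0)-g,ds*.5]
q=least_squares(f,[.57,.03,.3,.5,0,0]);print(q.x,np.degrees(q.x[2]),q.fun.round(2))
p=q.x[:4];c,x,zb,ring=eyemodel(*p);print("mouth",c+.022*zb,"home grip",c+.05*zb)
print(proj("top",[c,c+x*.03,c+x*.05]),T(617,120),T(637,180))
```

```text
[  0.57846277  -0.07173924   0.10854863   0.49866097 -34.88709772
 -23.22188146] 6.21937824766766 [ -3.12   1.56  -2.22   1.63  -3.25   1.4    1.29   1.18   4.41   0.26
   3.03   4.37 -17.44 -11.61]
mouth [ 0.57732291 -0.06127966  0.15132092] home grip [ 0.57587219 -0.04796748  0.17591119]
[[297.97835949 207.50759045]
 [296.15916971 189.99805311]
 [294.95278704 178.38672885]] [292.33333333 179.5       ] [295.66666667 189.5       ]
```

Run:
```python
from h import *
from scipy.optimize import least_squares
T=lambda u,v:np.array([190+(u-396)/6-.5,160+v/6-.5]);S=lambda u,v:np.array([260+u/6-.5,150+v/6-.5])
def f(p):
    c,x,zb,ring=eyemodel(p[0],p[1],p[2],p[3]);ds=np.array(p[4:6])
    b=proj("top",ring(.0215,-.022));m=proj("top",ring(.0215,.022));sm=proj("side",ring(.0215,.022))+ds;sb=proj("side",ring(.0215,-.022))+ds
    i=T(562,194);j=T(689,350);k=T(776,361);a=S(112,173);e=S(244,237);g=S(304,364)
    return np.r_[m.min(0)-i,m.max(0)-j,b.max(0)-k,sm.min(0)-a,sm.max(0)-e,sb.max(0)-g,ds*.5]
q=least_squares(f,[.57,.03,.3,.5,0,0]);print(q.x,np.degrees(q.x[2]),q.fun.round(2))
p=q.x[:4];c,x,zb,ring=eyemodel(*p);print("mouth",c+.022*zb,"home grip",c+.05*zb)
print(proj("top",[c,c+x*.03,c+x*.05]),T(617,120),T(637,180))
```

```text
[ 0.58158026  0.03381573  0.21599628  0.47918669  0.88563578 -0.37354711] 12.37567549730053 [-0.19  0.31 -0.32  0.4   0.6  -0.95 -0.21  0.21  0.56 -1.   -0.57  0.89
  0.44 -0.19]
mouth [0.57940634 0.0437233  0.15152214] home grip [0.57663955 0.05633294 0.17636851]
[[235.39129726 205.713105  ]
 [231.89391623 188.55715547]
 [229.57465373 177.18031372]] [226.33333333 179.5       ] [229.66666667 189.5       ]
```

carry_out(
  offset=[
    [0.02,0.02,0.025],
    [0.027,0.03,0.025],
    [0.027,0.03,0.025],
    [0.027,0.03,0.02],
    [0.027,0.03,0],
    [0.027,0.03,0],
    [0.027,0.03,0],
    [0.027,0.03,0],
  ],
  twist=[6,8,8,8,8,8,8,8],
  grip=0.07,
  newtons=20,
)

```text
clock: 1.1
tool_pos: [0.4365, -0.3512, 0.2974]
eef_rot: [-0.706, 0.04, -0.039, 0.706]
contact_force: [-1.0, -0.9, 0.1]
opening: 0.793
```

carry_out(
  offset=[
    [0.025,0.029,0],
    [0.025,0.029,0],
    [0.025,0.029,0],
    [0.024,0.029,0],
    [0,0,0],
    [0,0,0],
  ],
  twist=[7,7,7,6,0,0],
)

```text
clock: 1.85
tool_pos: [0.5343, -0.2373, 0.2973]
eef_rot: [0.696, 0.124, -0.125, -0.696]
contact_force: [0.5, -0.1, -0.2]
opening: 0.795
```

Run:
```python
from h import *
s=get_state();M=R.from_quat(s["eef_rot"]).as_matrix();print(s["tool_pos"],s["q"].round(2),np.degrees(np.arctan2(M[1,0],M[0,0])),M[:,1])
```

```text
[ 0.5342866  -0.23726067  0.2972626 ] [ 0.71  0.59 -0.64  1.55  0.38  1.13  0.33] 20.210692313980132 [-1.47109709e-03 -6.63217032e-04 -9.99998698e-01]
```

Yaw is right. Descend 0.116 and close.

carry_out(
  offset=[
    [0.0015,0.0025,-0.03],
    [0,0,-0.03],
    [0,0,-0.03],
    [0,0,-0.025],
    [0,0,0],
    [0,0,0],
  ],
  twist=[0,0,0,0,0,0],
)

```text
clock: 2.6
tool_pos: [0.5368, -0.2348, 0.1836]
eef_rot: [0.696, 0.124, -0.124, -0.696]
contact_force: [0.3, 0.7, -0.3]
opening: 0.793
```

carry_out(
  offset=[
    [0,0,0],
    [0,0,0],
    [0,0,0],
    [0,0,0],
    [0,0,0],
    [0,0,0],
  ],
  twist=[0,0,0,0,0,0],
  grip=0.0,
  newtons=25,
)

```text
clock: 3.35
tool_pos: [0.5366, -0.2338, 0.1827]
eef_rot: [-0.696, -0.125, 0.125, 0.696]
contact_force: [-0.1, -0.0, 0.1]
opening: 0.14
```

Run:
```python
from h import *
print(get_state()["opening"])
a=cv2.resize(snapshot("side")[130:330,310:530,::-1],None,fx=1.8,fy=1.8);b=cv2.resize(snapshot("top")[150:350,310:530,::-1],None,fx=1.8,fy=1.8)
cv2.imwrite("pics/g1.png",np.hstack([a,b]))
```

```text
0.13999843027881853
```

View pics/g1.png

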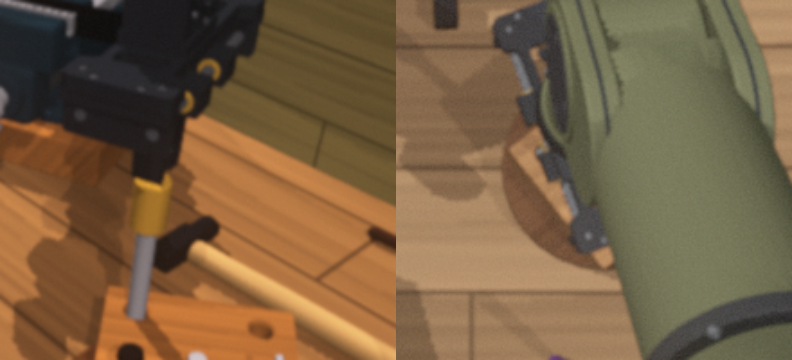

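Run:
```python
from h import *
s=get_state();M=R.from_quat(s["eef_rot"]).as_matrix();p=s["tool_pos"];print(s["q"],s["opening"],s["clock"],p)
for k in(0,.05,.1):print(k,[(proj("side",p-k*M[:,1])[0]-[310,130])*1.8,(proj("top",p-k*M[:,1])[0]-[310,150])*1.8+[396,0]])
```

```text
[ 0.66513543  0.71071433 -0.58432946  1.69881594  0.48533954  0.88087822
  0.23098473] 0.04670246603357679 3.45 [ 0.53658689 -0.23381568  0.18271463]
0 [array([146.29485737, 213.3183587 ]), array([555.53752915, 141.97071832])]
0.05 [array([153.91520293, 154.22768533]), array([562.94567334, 135.14875649])]
0.1 [array([162.28209127,  89.34807292]), array([571.29961123, 127.45583854])]
```

carry_out(
  offset=[
    [0,0,0],
  ],
  twist=[0],
)

```text
clock: 3.58
tool_pos: [0.5366, -0.2338, 0.1827]
eef_rot: [-0.696, -0.125, 0.125, 0.696]
contact_force: [-0.1, -0.3, 0.1]
opening: 0.002
```

Run:
```python
from h import *
a=cv2.resize(snapshot("side")[150:300,330:450,::-1],None,fx=4,fy=4,interpolation=cv2.INTER_CUBIC)
cv2.imwrite("pics/g2.png",a)
```

```text
(no output)
```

View pics/g2.png

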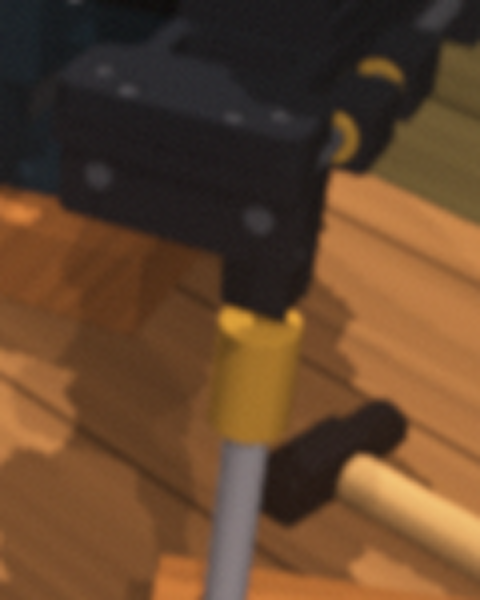

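carry_out(
  offset=[
    [0,0,-0.002],
    [0,0,-0.002],
    [0,0,0],
  ],
  twist=[0,0,0],
)

```text
clock: 4.0
tool_pos: [0.5364, -0.2338, 0.1785]
eef_rot: [-0.696, -0.125, 0.125, 0.696]
contact_force: [-0.6, 0.4, 0.1]
opening: 0.005
```

carry_out(
  offset=[
    [0,0,-0.003],
    [0,0,-0.003],
    [0,0,0],
  ],
  twist=[0,0,0],
)

```text
clock: 4.38
tool_pos: [0.5404, -0.234, 0.1762]
eef_rot: [0.697, 0.127, -0.122, -0.695]
contact_force: [-0.3, 0.7, 17.2]
opening: 0.008
```

Run:
```python
from h import *
a=cv2.resize(snapshot("side")[150:300,330:450,::-1],None,fx=4,fy=4,interpolation=cv2.INTER_CUBIC)
cv2.imwrite("pics/g3.png",a)
```

```text
(no output)
```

View pics/g3.png

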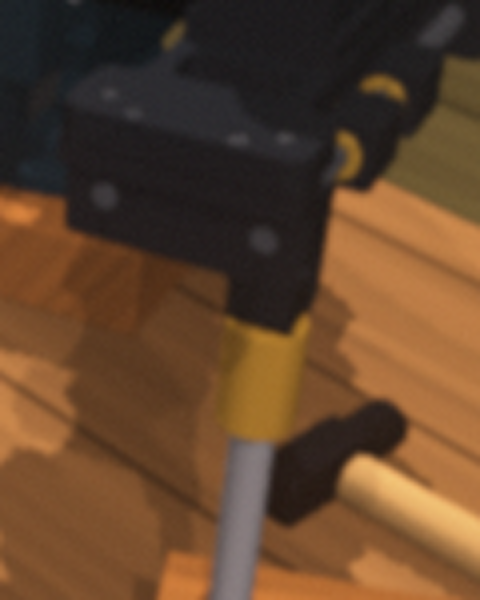

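carry_out(
  offset=[
    [-0.003,0,0.015],
    [0,0,0.025],
    [0,0,0],
    [0,0,0],
    [0,0,0],
    [0,0,0],
    [0,0,0],
    [0,0,0],
  ],
  twist=[0,0,0,0,0,0,0,0],
  grip=0.07,
)

```text
clock: 5.42
tool_pos: [0.5335, -0.2338, 0.2126]
eef_rot: [-0.696, -0.125, 0.125, 0.696]
contact_force: [0.9, -0.1, -0.1]
opening: 0.794
```

Run:
```python
from h import *
s=get_state();print(s["tool_pos"],s["opening"])
a=cv2.resize(snapshot("side")[120:300,300:460,::-1],None,fx=3.3,fy=3.3,interpolation=cv2.INTER_CUBIC)
cv2.imwrite("pics/g4.png",a)
for k in(-.035,0,.035):print((proj("side",s["tool_pos"]+[0,0,k])[0]-[300,120])*3.3)
```

```text
[ 0.5335328  -0.23376625  0.2125897 ] 0.7941204089106626
[294.52496934 437.3835914 ]
[303.93318242 363.17254489]
[313.96679816 284.02838453]
```

View pics/g4.png

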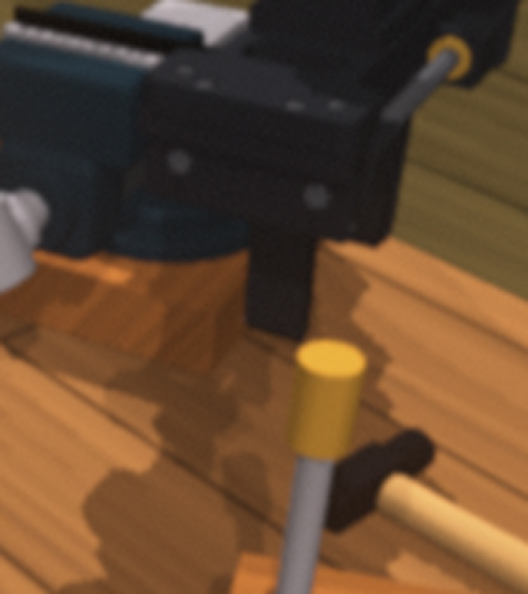

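Run:
```python
from h import *
s=get_state();M=R.from_quat(s["eef_rot"]).as_matrix();p=s["tool_pos"];X=M[:,0]*np.sign(M[0,0])
for k in(0,.02,.03,.04):print(k,[((proj("side",p+o*X+[0,0,k])[0]-[300,120])*3.3).round() for o in(-.035,-.0525)])
print(atz("side",(300+330/3.3,120+357/3.3),.212), X)
t=snapshot("top");cv2.imwrite("pics/t2.png",cv2.resize(t[180:280,350:450,::-1],None,fx=5,fy=5,interpolation=cv2.INTER_CUBIC))
h=cv2.cvtColor(t,cv2.COLOR_RGB2HSV);m=cv2.inRange(h,(22,90,120),(35,255,255));n,l,st,c=cv2.connectedComponentsWithStats(m)
print([(st[i][4],c[i]) for i in range(1,n) if st[i][4]>40])
```

```text
0 [array([268., 407.]), array([249., 431.])]
0.02 [array([274., 361.]), array([254., 384.])]
0.03 [array([276., 338.]), array([257., 361.])]
0.04 [array([279., 314.]), array([259., 336.])]
[ 0.54551134 -0.23650957  0.212     ] [9.37846147e-01 3.47051299e-01 2.85096539e-05]
[]
```

carry_out(
  offset=[
    [0.01,-0.001,0],
    [0,0,-0.015],
    [0,0,-0.015],
    [0,0,0],
  ],
  twist=[0,0,0,0],
)

```text
clock: 6.02
tool_pos: [0.542, -0.2346, 0.1807]
eef_rot: [-0.695, -0.123, 0.126, 0.697]
contact_force: [0.3, -0.1, 0.5]
opening: 0.798
```

carry_out(
  offset=[
    [0,0,-0.01],
    [0,0,-0.01],
    [0,0,-0.01],
    [0,0,0],
  ],
  twist=[0,0,0,0],
)

```text
clock: 6.52
tool_pos: [0.5429, -0.2347, 0.1518]
eef_rot: [-0.696, -0.124, 0.125, 0.696]
contact_force: [-0.7, 0.1, -0.1]
opening: 0.792
```

Close with 25 N and watch the opening (27 mm knob should read 0.306).

carry_out(
  offset=[
    [0,0,-0.004],
    [0,0,0],
    [0,0,0],
    [0,0,0],
    [0,0,0],
    [0,0,0],
    [0,0,0],
    [0,0,0],
  ],
  twist=[0,0,0,0,0,0,0,0],
  grip=0.0,
  newtons=25,
)

```text
clock: 7.52
tool_pos: [0.5437, -0.2349, 0.1489]
eef_rot: [0.696, 0.125, -0.124, -0.696]
contact_force: [-1.0, 0.1, 1.9]
opening: 0.299
```

carry_out(
  offset=[
    [0,0,0.01],
    [0,0,0.03],
    [0,0,0.035],
    [0,0,0.035],
    [0,0,0.03],
    [0,0,0],
  ],
  twist=[0,0,0,0,0,0],
  newtons=40,
)

```text
clock: 8.28
tool_pos: [0.5449, -0.2347, 0.2908]
eef_rot: [0.697, 0.126, -0.123, -0.695]
contact_force: [0.2, -0.4, -4.1]
opening: 0.294
```

carry_out(
  offset=[
    [0.004,0.03,0],
    [0.005,0.04,0],
    [0.005,0.04,0],
    [0.005,0.04,0],
    [0.005,0.04,0],
    [0.005,0.04,0],
    [0.004,0.03,0],
    [0.002,0.018,0],
  ],
  twist=[0,0,0,0,0,0,0,0],
)

```text
clock: 9.28
tool_pos: [0.5775, 0.0448, 0.2871]
eef_rot: [-0.696, -0.124, 0.126, 0.696]
contact_force: [-0.0, -0.6, -4.2]
opening: 0.294
```

carry_out(
  offset=[
    [0,0,0],
    [0,0,0],
    [0,0,0],
  ],
  twist=[0,0,0],
)

```text
clock: 9.65
tool_pos: [0.5786, 0.0412, 0.2885]
eef_rot: [0.697, 0.123, -0.124, -0.696]
contact_force: [-1.2, -0.2, -3.3]
opening: 0.292
```

Run:
```python
from h import *
s=get_state();print(s["tool_pos"],s["opening"])
a=snapshot("side");b=snapshot("top");cv2.imwrite("pics/s3.png",a[:,:,::-1]);cv2.imwrite("pics/t3.png",b[:,:,::-1])
cv2.imwrite("pics/v9.png",np.hstack([cv2.resize(a[90:230,240:340,::-1],None,fx=4,fy=4,interpolation=cv2.INTER_CUBIC),cv2.resize(b[140:280,190:290,::-1],None,fx=4,fy=4,interpolation=cv2.INTER_CUBIC)]))
```

```text
[0.57855329 0.04119463 0.28848582] 0.29164845633938125
```

View pics/v9.png

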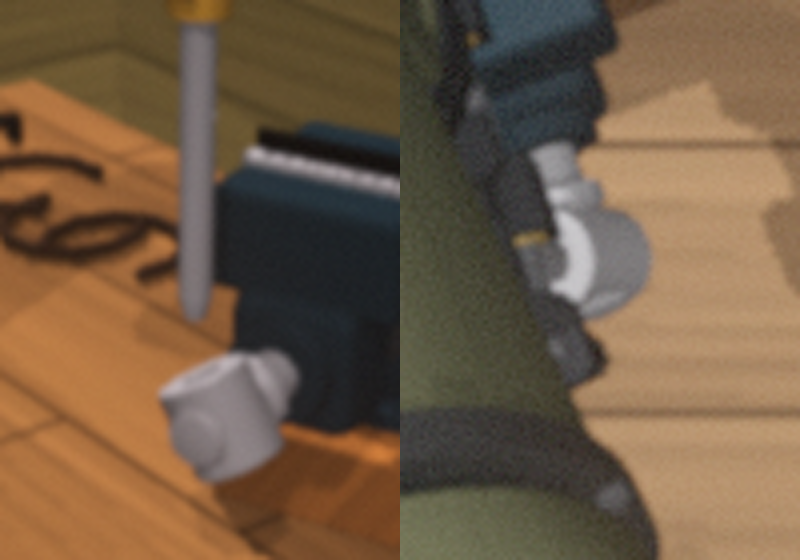

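Run:
```python
from h import *
t=atz("side",(289.3,169.5),.1816);print("tip",t)
for z in(.1515,):
  m=atz("side",(291.2,184),z);print(m,"d",m-t)
for yaw in(20.4,):
  y=np.radians(yaw);x=np.array([np.cos(y),np.sin(y)]);l=np.array([-x[1],x[0]]);d=(m-t)[:2];print("along x",d@x,"left",d@l)
for b in ((198.5,30),): print(proj("side",np.array([[t[0],t[1],t[2]+k] for k in(0,.05,.09)]))*4-[960,360])
```

```text
tip [0.57731987 0.03789189 0.1816    ]
[0.5823062  0.03956267 0.1515    ] d [ 0.00498633  0.00167078 -0.0301    ]
along x 0.005255988982413524 left -0.00017210185165816765
[[197.2        318.        ]
 [195.6091598  208.10467384]
 [194.25369167 114.46886326]]
```

carry_out(
  offset=[
    [0.0015,0.0005,-0.01],
    [0,0,-0.012],
    [0,0,-0.005],
    [0,0,0],
    [0,0,0],
  ],
  twist=[0,0,0,0,0],
  newtons=25,
)

```text
clock: 10.38
tool_pos: [0.5803, 0.0439, 0.2619]
eef_rot: [-0.696, -0.125, 0.124, 0.696]
contact_force: [-0.1, -0.3, -3.2]
opening: 0.298
```

Run:
```python
from h import *
s=get_state();print(s["tool_pos"],s["contact_force"],s["moment"])
a=snapshot("side");cv2.imwrite("pics/s4.png",a[:,:,::-1])
cv2.imwrite("pics/v10.png",cv2.resize(a[140:220,260:340,::-1],None,fx=7,fy=7,interpolation=cv2.INTER_CUBIC))
```

```text
[0.58031614 0.0438643  0.26194828] [-0.0670509  -0.26969217 -3.16350199] [ 0.05354539 -0.04538074 -0.02432489]
```

View pics/v10.png

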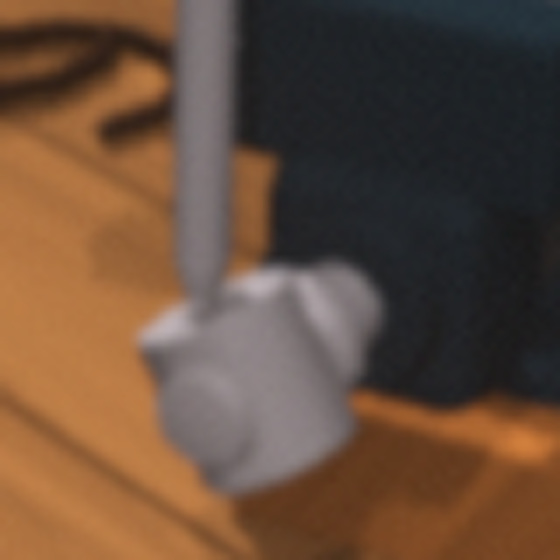

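carry_out(
  offset=[
    [0.002,-0.002,0],
    [0,0,-0.003],
    [0,0,-0.003],
    [0,0,0],
  ],
  twist=[0,0,0,0],
)

```text
clock: 10.92
tool_pos: [0.5818, 0.0417, 0.2554]
eef_rot: [-0.696, -0.124, 0.125, 0.696]
contact_force: [-0.0, 0.1, -2.6]
opening: 0.3
```

carry_out(
  offset=[
    [0,0,-0.003],
    [0,0,-0.003],
    [0,0,0],
  ],
  twist=[0,0,0],
)

```text
clock: 11.3
tool_pos: [0.582, 0.0418, 0.2495]
eef_rot: [-0.696, -0.125, 0.125, 0.696]
contact_force: [0.2, -0.2, -3.9]
opening: 0.295
```

carry_out(
  offset=[
    [0,0,-0.002],
    [0,0,-0.002],
    [0,0,0],
  ],
  twist=[0,0,0],
)

```text
clock: 11.68
tool_pos: [0.5822, 0.0418, 0.2458]
eef_rot: [-0.696, -0.125, 0.125, 0.696]
contact_force: [0.9, 0.7, -3.0]
opening: 0.294
```

Run:
```python
from h import *
s=get_state();print(s["tool_pos"],s["contact_force"],s["moment"])
```

```text
[0.58222532 0.04180573 0.24575588] [ 0.86464096  0.70436334 -3.01030397] [ 0.12705998 -0.23854066 -0.08299072]
```

carry_out(
  offset=[
    [-0.0025,0.0065,0],
    [-0.0025,0.0065,-0.0005],
    [-0.0025,0.0065,-0.001],
    [-0.0025,0.0065,-0.001],
    [0,0,0],
  ],
  twist=[0,0,0,0,0],
  newtons=15,
)

```text
clock: 12.3
tool_pos: [0.5716, 0.0685, 0.2431]
eef_rot: [-0.696, -0.125, 0.125, 0.696]
contact_force: [0.9, -0.6, -1.8]
opening: 0.299
```

Run:
```python
from h import *
s=get_state();print(s["tool_pos"],s["contact_force"],s["moment"],s["opening"])
a=snapshot("side");cv2.imwrite("pics/s5.png",a[:,:,::-1])
b=cv2.imread("pics/s4.png")
# bar centre per row, grey low-sat pixels
for im in(b,a[:,:,::-1]):
    h=cv2.cvtColor(np.ascontiguousarray(im),cv2.COLOR_BGR2HSV)
    for v in range(125,200,6):
        row=h[v,230:345];ok=np.where((row[:,1]<60)&(row[:,2]>90))[0]+230
        print(v,(ok.min(),ok.max(),len(ok)) if len(ok) else None,end="; ")
    print()
```

```text
[0.57158979 0.06845195 0.24313488] [ 0.88163582 -0.62479437 -1.78924159] [-0.27841124 -0.09897401 -0.03273048] 0.298849566992345
125 (np.int64(285), np.int64(344), 11); 131 (np.int64(286), np.int64(324), 28); 137 (np.int64(286), np.int64(344), 21); 143 (np.int64(286), np.int64(292), 7); 149 (np.int64(285), np.int64(292), 8); 155 (np.int64(285), np.int64(292), 8); 161 (np.int64(286), np.int64(292), 7); 167 (np.int64(286), np.int64(292), 7); 173 (np.int64(285), np.int64(292), 8); 179 (np.int64(286), np.int64(311), 23); 185 (np.int64(283), np.int64(313), 31); 191 (np.int64(282), np.int64(311), 30); 197 (np.int64(283), np.int64(308), 26); 
125 (np.int64(277), np.int64(344), 10); 131 (np.int64(277), np.int64(324), 29); 137 (np.int64(278), np.int64(344), 22); 143 (np.int64(279), np.int64(286), 8); 149 (np.int64(280), np.int64(287), 8); 155 (np.int64(281), np.int64(288), 8); 161 (np.int64(282), np.int64(289), 8); 167 (np.int64(283), np.int64(290), 8); 173 (np.int64(284), np.int64(291), 8); 179 (np.int64(285), np.int64(311), 25); 185 (np.int64(283), np.int64(313), 31); 191 (np.int64(282), np.int64(311), 30); 197 (np.int64(283), np.int64(308), 26);
```

carry_out(
  offset=[
    [-0.0027,0.0072,-0.0015],
    [-0.0027,0.0072,-0.002],
    [-0.0027,0.0072,-0.0025],
    [-0.0027,0.0072,-0.003],
    [-0.0025,0.0065,-0.003],
    [0,0,0],
  ],
  twist=[0,0,0,0,0,0],
)

```text
clock: 13.1
tool_pos: [0.5584, 0.1037, 0.231]
eef_rot: [-0.696, -0.125, 0.125, 0.696]
contact_force: [1.4, -0.4, -2.5]
opening: 0.303
```

```bash
cat >> h.py <<'E'
def bar():
    s=get_state();print(s["clock"],s["tool_pos"].round(4),s["contact_force"].round(1),s["moment"].round(2),s["opening"].round(3))
    a=snapshot("side");h=cv2.cvtColor(a,cv2.COLOR_RGB2HSV)
    for v in range(137,206,6):
        row=h[v,230:318];ok=np.where((row[:,1]<60)&(row[:,2]>90))[0]+230
        print(v,(int(ok.min()),int(ok.max())) if len(ok) else None,end="; ")
    print();return a
E
python3 -c "
from h import *;bar()"
```

```text
Traceback (most recent call last):
  File "h.py", line 26, in bar
    s=get_state();print(s["clock"],s["tool_pos"].round(4),s["contact_force"].round(1),s["moment"].round(2),s["opening"].round(3))
                                                                                                           ^^^^^^^^^^^^^^^^^^
AttributeError: 'float' object has no attribute 'round'
```

```bash
sed -i 's/,s\["opening"\].round(3)/,s["opening"]/' h.py; python3 -c "
from h import *
a=bar()
cv2.imwrite('pics/s6.png',a[:,:,::-1])
# gripper pivot (real) vs tip: line from mouth along tilt
"
```

```text
13.1 [0.5584 0.1037 0.231 ] [ 1.4 -0.4 -2.5] [-0.23 -0.1   0.01] 0.30346092483053416
137 (267, 274); 143 (269, 276); 149 (271, 279); 155 (274, 281); 161 (276, 284); 167 (279, 286); 173 (281, 288); 179 (284, 311); 185 (283, 313); 191 (282, 311); 197 (283, 308); 203 (285, 308);
```

```bash
python3 -c "
from h import *
y=np.radians(20.4);x=np.array([np.cos(y),np.sin(y),0]);l=np.array([-x[1],x[0],0])
for t in(.38,.42,.46,.5,.54):
    z=l*np.sin(t)+np.array([0,0,np.cos(t)]);m=np.array([.581,.0425,.1515])
    p=proj('side',np.array([m+z*k for k in(.02,.07)]));print(t,(p[0]-p[1])[0]/(p[0]-p[1])[1],p[0],p[1])
u=cv2.imread('pics/s6.png');h=cv2.cvtColor(u,cv2.COLOR_BGR2HSV)
P=[]
for v in range(110,176):
    row=h[v,240:295];ok=np.where((row[:,1]<60)&(row[:,2]>90))[0]+240
    if 6<=len(ok)<=9:P.append((v,(ok.min()+ok.max())/2))
P=np.array(P);print(np.polyfit(P[:,0],P[:,1],1),len(P),P[0],P[-1])
"
```

```text
0.38 0.3550756314524856 [285.8519399  173.07337538] [276.20776313 145.91246678]
0.42 0.3910015205624428 [285.49863702 173.13765447] [274.96486568 146.19716757]
0.46 0.4273883507033 [285.15233783 173.21873639] [273.75108744 146.54217777]
0.5 0.46436407296053495 [284.81359683 173.31645929] [272.56834784 146.94652737]
0.54 0.5020646613351473 [284.48295392 173.43063405] [271.41848483 147.409147  ]
[  0.40651801 214.42837177] 54 [122. 265.] [175.  285.5]
```

carry_out(
  offset=[
    [0.0009,-0.0025,-0.0054],
    [0.0009,-0.0025,-0.0054],
    [0.0009,-0.0025,-0.0054],
    [0,0,0],
  ],
  twist=[0,0,0,0],
  newtons=20,
)

```text
clock: 13.65
tool_pos: [0.5615, 0.0948, 0.2144]
eef_rot: [0.696, 0.124, -0.125, -0.696]
contact_force: [0.9, -0.0, -3.9]
opening: 0.3
```

```bash
python3 -c "
from h import *;bar()"
```

```text
13.65 [0.5615 0.0948 0.2144] [ 0.9 -0.  -3.9] [-0.23 -0.22  0.07] 0.3001060171011884
137 (267, 274); 143 (270, 277); 149 (272, 279); 155 (275, 282); 161 (277, 284); 167 (279, 286); 173 (282, 289); 179 (284, 311); 185 (283, 313); 191 (282, 311); 197 (283, 308); 203 (285, 308);
```

carry_out(
  offset=[
    [0.0009,-0.0025,-0.0054],
    [0.0009,-0.0025,-0.0054],
    [0.0009,-0.0025,-0.0054],
    [0.0009,-0.0025,-0.0054],
    [0.0009,-0.0025,-0.0054],
    [0.0009,-0.0025,-0.0054],
    [0,0,0],
  ],
  twist=[0,0,0,0,0,0,0],
)

```text
clock: 14.58
tool_pos: [0.5668, 0.08, 0.1821]
eef_rot: [0.696, 0.124, -0.125, -0.696]
contact_force: [1.3, -1.4, -3.5]
opening: 0.3
```

```bash
python3 -c "
from h import *;bar()"
```

```text
14.575 [0.5668 0.08   0.1821] [ 1.3 -1.4 -3.5] [-0.2  -0.17  0.01] 0.2997964606476731
137 None; 143 None; 149 None; 155 (275, 282); 161 (277, 284); 167 (280, 287); 173 (282, 289); 179 (284, 311); 185 (283, 313); 191 (282, 311); 197 (283, 308); 203 (285, 308);
```

carry_out(
  offset=[
    [0.0009,-0.0025,-0.0054],
    [0.0009,-0.0025,-0.0054],
    [0.0009,-0.0025,-0.0054],
    [0.0009,-0.0025,-0.0054],
    [0.0009,-0.0025,-0.0054],
    [0.0009,-0.0025,-0.0054],
    [0.0009,-0.0025,-0.0054],
    [0,0,0],
  ],
  twist=[0,0,0,0,0,0,0,0],
)

```text
clock: 15.62
tool_pos: [0.5729, 0.0626, 0.1443]
eef_rot: [0.696, 0.124, -0.125, -0.696]
contact_force: [0.0, 0.3, -2.2]
opening: 0.299
```

```bash
python3 -c "
from h import *;bar()"
```

```text
15.625 [0.5729 0.0626 0.1443] [ 0.   0.3 -2.2] [-0.07 -0.09  0.  ] 0.29864808727104364
137 None; 143 None; 149 None; 155 None; 161 None; 167 None; 173 None; 179 (285, 311); 185 (283, 313); 191 (281, 311); 197 (283, 308); 203 (285, 308);
```

Remaining about 19 mm in z; go slower until it seats.

carry_out(
  offset=[
    [0.0007,-0.002,-0.0042],
    [0.0007,-0.002,-0.0042],
    [0.0007,-0.002,-0.0042],
    [0,0,0],
  ],
  twist=[0,0,0,0],
)

```text
clock: 16.18
tool_pos: [0.575, 0.0566, 0.1317]
eef_rot: [0.696, 0.124, -0.125, -0.696]
contact_force: [0.4, -1.0, -3.4]
opening: 0.301
```

carry_out(
  offset=[
    [0.0004,-0.001,-0.002],
    [0.0004,-0.001,-0.002],
    [0,0,0],
  ],
  twist=[0,0,0],
)

```text
clock: 16.55
tool_pos: [0.576, 0.0548, 0.1281]
eef_rot: [0.696, 0.124, -0.125, -0.696]
contact_force: [-0.6, -0.6, -2.8]
opening: 0.295
```

carry_out(
  offset=[
    [0.0003,-0.0008,-0.0015],
    [0.0003,-0.0008,-0.0015],
    [0,0,0],
  ],
  twist=[0,0,0],
)

```text
clock: 16.92
tool_pos: [0.5764, 0.055, 0.1267]
eef_rot: [-0.696, -0.125, 0.125, 0.696]
contact_force: [-4.5, 2.7, 8.2]
opening: 0.298
```

carry_out(
  offset=[
    [0.0003,-0.0008,-0.0015],
    [0,0,0],
  ],
  twist=[0,0],
)

```text
clock: 17.18
tool_pos: [0.5763, 0.0554, 0.1258]
eef_rot: [-0.695, -0.126, 0.125, 0.697]
contact_force: [-6.3, 3.3, 13.3]
opening: 0.296
```

carry_out(
  offset=[
    [0,0,-0.0005],
    [0,0,0],
  ],
  twist=[0,0],
)

```text
clock: 17.42
tool_pos: [0.5762, 0.0555, 0.1257]
eef_rot: [-0.695, -0.126, 0.125, 0.697]
contact_force: [-7.7, 2.4, 15.5]
opening: 0.297
```

```bash
python3 -c "
from h import *
a=bar();cv2.imwrite('pics/s7.png',a[:,:,::-1])
cv2.imwrite('pics/v12.png',cv2.resize(a[120:240,240:340,::-1],None,fx=5,fy=5,interpolation=cv2.INTER_CUBIC))
"
```

```text
17.425 [0.5762 0.0555 0.1257] [-7.7  2.4 15.5] [ 0.39  1.43 -0.01] 0.2974914470479483
137 None; 143 None; 149 None; 155 None; 161 None; 167 None; 173 None; 179 (298, 311); 185 (290, 313); 191 (281, 311); 197 (283, 308); 203 (285, 308);
```

View pics/v12.png

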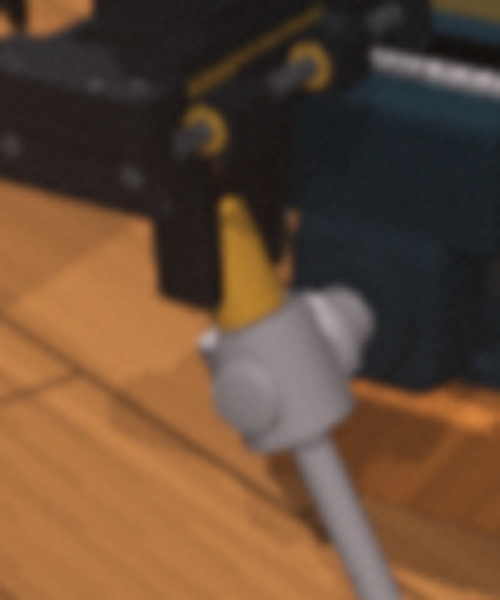

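carry_out(
  offset=[
    [0.0013,-0.0036,0.0018],
    [0.0014,-0.0037,0.0016],
    [0.0014,-0.0038,0.001],
    [0.0014,-0.0038,0.0008],
    [0,0,0],
  ],
  twist=[0,0,0,0,0],
)

```text
clock: 18.1
tool_pos: [0.58, 0.0466, 0.1298]
eef_rot: [-0.692, -0.127, 0.127, 0.7]
contact_force: [-7.0, 12.7, 7.0]
opening: 0.3
```

```bash
python3 -c "
from h import *
a=bar();cv2.imwrite('pics/s8.png',a[:,:,::-1])"
```

```text
18.1 [0.58   0.0466 0.1298] [-7.  12.7  7. ] [ 2.63  1.79 -0.05] 0.29985829442245093
137 None; 143 None; 149 None; 155 None; 161 None; 167 None; 173 None; 179 (299, 311); 185 (282, 313); 191 (282, 311); 197 (283, 308); 203 (285, 308);
```

carry_out(
  offset=[
    [0.0014,-0.0039,0.0005],
    [0.0015,-0.0039,0.0003],
    [0.0015,-0.0039,0],
    [0.0015,-0.0039,0],
    [0,0,0],
  ],
  twist=[0,0,0,0,0],
)

```text
clock: 18.77
tool_pos: [0.5867, 0.0293, 0.1308]
eef_rot: [-0.693, -0.126, 0.126, 0.699]
contact_force: [-7.8, 10.2, 7.9]
opening: 0.296
```

carry_out(
  offset=[
    [0.0014,-0.0037,-0.0003],
    [0.0014,-0.0037,-0.0005],
    [0,0,0],
  ],
  twist=[0,0,0],
)

```text
clock: 19.15
tool_pos: [0.5898, 0.0211, 0.1298]
eef_rot: [-0.693, -0.126, 0.126, 0.698]
contact_force: [-6.2, 8.4, 6.3]
opening: 0.297
```

```bash
cat > lower.py <<'E'
from h import *
s=get_state();print(s["clock"],s["tool_pos"].round(4),s["contact_force"].round(1),s["moment"].round(2),s["opening"])
a=snapshot("side");b=snapshot("top");h=cv2.cvtColor(a,cv2.COLOR_RGB2HSV)
P=[]
for v in range(180,275,3):
    row=h[v,240:345];ok=np.where((row[:,1]<70)&(row[:,2]>80))[0]+240
    if len(ok):
        print(v,int(ok.min()),int(ok.max()),len(ok),end="; ")
y=np.radians(20.4);x=np.array([np.cos(y),np.sin(y),0]);l=np.array([-x[1],x[0],0]);c=np.array([.583,.0338,.132])
print()
for t in(.45,.2,0,-.1,-.15,-.2,-.3):
    z=l*np.sin(t)+np.array([0,0,np.cos(t)]);print(t,proj("side",np.array([c-z*.03,c-z*.07,c-z*.1])).round(1).tolist())
k=cv2.inRange(h,(15,120,90),(32,255,255))[100:200,240:340];ys,xs=np.nonzero(k);print("yellow",len(xs),xs.mean()+240,ys.mean()+100,ys.max()+100)
cv2.imwrite("pics/last_s.png",a[:,:,::-1]);cv2.imwrite("pics/last_t.png",b[:,:,::-1])
E
python3 lower.py
```

```text
19.15 [0.5898 0.0211 0.1298] [-6.2  8.4  6.3] [1.95 1.24 0.  ] 0.29658463446762734
180 286 312 13; 183 284 313 17; 186 284 313 22; 189 284 311 28; 192 284 311 28; 195 283 309 27; 198 283 306 24; 201 283 306 24; 204 284 306 23; 207 286 304 19; 210 288 299 12; 213 288 294 7; 216 287 293 7; 219 286 292 7; 222 286 291 6; 225 285 291 7; 228 285 290 6; 231 284 290 7; 234 283 289 7; 237 284 288 5; 
0.45 [[299.9, 210.0], [308.1, 229.5], [314.1, 243.8]]
0.2 [[296.6, 210.1], [300.3, 229.6], [303.1, 243.7]]
0 [[293.8, 209.5], [293.9, 228.1], [294.0, 241.5]]
-0.1 [[292.3, 209.0], [290.7, 226.9], [289.6, 239.8]]
-0.15 [[291.6, 208.7], [289.1, 226.2], [287.4, 238.7]]
-0.2 [[291.0, 208.4], [287.6, 225.4], [285.2, 237.6]]
-0.3 [[289.6, 207.6], [284.5, 223.6], [280.9, 235.1]]
yellow 755 272.8079470198675 117.26887417218543 193
```

carry_out(
  offset=[
    [0.0014,-0.0037,-0.0005],
    [0.0014,-0.0037,-0.0005],
    [0,0,0],
  ],
  twist=[0,0,0],
)

```text
clock: 19.62
tool_pos: [0.5925, 0.0142, 0.1283]
eef_rot: [-0.693, -0.126, 0.126, 0.699]
contact_force: [-5.3, 10.2, 3.6]
opening: 0.294
```

```bash
python3 lower.py | grep -v "^-\|^0"
```

```text
19.625 [0.5925 0.0142 0.1283] [-5.3 10.2  3.6] [2.05 1.09 0.07] 0.29446891811793713
180 287 312 10; 183 285 313 14; 186 285 313 18; 189 285 311 27; 192 284 310 27; 195 283 309 27; 198 283 306 24; 201 283 305 23; 204 283 304 22; 207 285 303 19; 210 285 299 15; 213 284 290 7; 216 282 289 8; 219 282 288 7; 222 280 286 7; 225 279 285 7; 228 278 284 7; 231 277 283 7; 234 277 281 5; 
yellow 826 273.2905569007264 116.90193704600485 189
```

Run:
```python
from h import *
obs={}
for nm in("s6","last_s"):
    h=cv2.cvtColor(cv2.imread(f"pics/{nm}.png"),cv2.COLOR_BGR2HSV);o=[]
    for v in(192,195,198,201,204,207,209):
        ok=np.where((h[v,275:325,1]<70)&(h[v,275:325,2]>80))[0]+275;o.append((int(ok.min()),int(ok.max())))
    print(nm,o)
for t in(.45,0,-.1,-.15,-.2,-.3,-.4):
    c,x,zb,ring=eyemodel(.583,.0338,np.radians(20.4),t);pts=np.vstack([proj("side",ring(.0215,k)) for k in(-.022,.022)])+[.9,-.4]
    m=np.zeros((480*4,640*4),np.uint8);cv2.fillConvexPoly(m,cv2.convexHull((pts*4).astype(np.float32)).astype(int),1)
    o=[]
    for v in(192,195,198,201,204,207,209):
        n=np.nonzero(m[v*4+2])[0];o.append((float(n.min()/4),float(n.max()/4)) if len(n) else None)
    print(t,o)
h=cv2.cvtColor(cv2.imread("pics/last_s.png"),cv2.COLOR_BGR2HSV);P=[]
for v in range(212,240):
    ok=np.where((h[v,265:305,1]<75)&(h[v,265:305,2]>75))[0]+265
    if 4<len(ok)<10:P.append((v,ok.mean()))
P=np.array(P);print(np.polyfit(*P.T,1),P[0],P[-1])
```

```text
s6 [(282, 311), (283, 309), (283, 309), (284, 309), (286, 307), (289, 302), (291, 296)]
last_s [(284, 310), (283, 309), (283, 306), (283, 305), (283, 304), (285, 303), (285, 302)]
0.45 [(280.5, 306.75), (281.75, 308.0), (283.0, 309.0), (284.25, 310.25), (285.75, 307.5), (287.0, 302.25), (287.75, 297.5)]
0 [(282.25, 306.5), (282.25, 306.5), (282.25, 306.5), (282.5, 306.5), (282.5, 306.5), (283.5, 305.5), (286.0, 302.75)]
-0.1 [(282.25, 306.75), (282.0, 306.5), (281.75, 306.0), (281.75, 305.75), (281.5, 305.5), (283.0, 305.0), (286.0, 302.75)]
-0.15 [(282.5, 307.0), (282.0, 306.5), (281.5, 306.0), (281.25, 305.5), (281.25, 305.0), (283.0, 304.25), (286.0, 302.75)]
-0.2 [(282.25, 307.25), (281.75, 306.5), (281.25, 305.75), (280.75, 305.25), (280.75, 304.5), (283.25, 304.0), (286.0, 302.5)]
-0.3 [(282.25, 307.75), (281.5, 306.75), (280.5, 305.75), (279.75, 304.75), (280.5, 303.75), (283.0, 302.75), (285.75, 301.5)]
-0.4 [(282.0, 308.75), (280.75, 307.25), (279.5, 305.75), (279.25, 304.25), (280.5, 303.0), (283.25, 301.5), (286.25, 300.25)]
[ -0.36561265 364.53162055] [212. 287.] [234. 279.]
```

carry_out(
  offset=[
    [-0.001,0.0028,0],
    [-0.001,0.0028,0],
    [0,0,0],
  ],
  twist=[0,0,0],
  newtons=10,
)

```text
clock: 20.1
tool_pos: [0.5925, 0.0142, 0.1283]
eef_rot: [-0.696, -0.126, 0.124, 0.696]
contact_force: [-2.6, 4.1, 5.3]
opening: 0.297
```

```bash
python3 lower.py | grep -v "^-\|^0"
```

```text
20.1 [0.5925 0.0142 0.1283] [-2.6  4.1  5.3] [0.78 0.43 0.02] 0.29737241191280916
180 287 312 10; 183 285 313 14; 186 285 313 18; 189 285 311 27; 192 284 311 28; 195 283 309 27; 198 283 306 24; 201 283 305 23; 204 283 305 23; 207 285 303 19; 210 285 299 15; 213 284 290 7; 216 283 289 7; 219 282 288 7; 222 281 287 7; 225 280 286 7; 228 279 285 7; 231 278 284 7; 234 278 282 5; 
yellow 803 272.70236612702365 116.4931506849315 187
```

carry_out(
  offset=[
    [-0.0007,0.002,0],
    [-0.0007,0.002,0.0005],
    [0,0,0],
  ],
  twist=[0,0,0],
  newtons=5,
)

```text
clock: 20.58
tool_pos: [0.5912, 0.0164, 0.1281]
eef_rot: [0.696, 0.125, -0.124, -0.696]
contact_force: [0.0, 1.1, 3.4]
opening: 0.3
```

carry_out(
  offset=[
    [0,0,0],
    [0,0,0],
    [0,0,0],
    [0,0,0],
  ],
  twist=[0,0,0,0],
  grip=0.055,
)

```text
clock: 21.08
tool_pos: [0.5905, 0.0168, 0.1278]
eef_rot: [0.696, 0.125, -0.125, -0.696]
contact_force: [-0.0, -0.5, 0.0]
opening: 0.624
```

```bash
python3 lower.py | grep -v "^-\|^0"
```

```text
21.075 [0.5905 0.0168 0.1278] [-0.  -0.5  0. ] [ 0.03 -0.1  -0.05] 0.6237994439398127
180 306 312 7; 183 285 313 11; 186 285 313 12; 189 285 311 20; 192 284 311 28; 195 283 309 27; 198 283 306 24; 201 283 305 23; 204 283 305 23; 207 286 303 18; 210 290 299 10; 213 290 296 7; 216 289 296 8; 219 289 295 7; 222 289 295 7; 225 288 294 7; 228 288 294 7; 231 288 293 6; 234 287 293 7; 237 287 292 6; 240 287 291 5; 
yellow 857 275.83547257876313 121.89848308051342 187
```

carry_out(
  offset=[
    [0,0,0.008],
    [0,0,0.015],
    [0,0,0.03],
    [0,0,0.04],
    [-0.02,0,0.04],
    [-0.05,0,0.02],
    [-0.05,0,0],
    [0,0,0],
  ],
  twist=[0,0,0,0,0,0,0,0],
)

```text
clock: 22.18
tool_pos: [0.4665, 0.0164, 0.282]
eef_rot: [0.697, 0.125, -0.126, -0.695]
contact_force: [0.7, 0.7, -0.3]
opening: 0.62
```

carry_out(
  offset=[
    [-0.04,-0.04,0],
    [-0.04,-0.04,0],
    [-0.04,-0.04,0],
    [0,0,0],
  ],
  twist=[0,0,0,0],
)

```text
clock: 22.68
tool_pos: [0.3483, -0.1066, 0.2813]
eef_rot: [0.697, 0.121, -0.123, -0.696]
contact_force: [-0.0, 0.6, -0.3]
opening: 0.622
```

```bash
python3 lower.py
python3 - <<'E'
from h import *
# knob: yellow blob ends & axis in side and top
for n,f,(u0,u1,v0,v1) in(("side","last_s",(250,330,120,200)),("top","last_t",(190,290,150,250))):
    h=cv2.cvtColor(cv2.imread(f"pics/{f}.png"),cv2.COLOR_BGR2HSV)
    k=cv2.inRange(h,(18,130,90),(32,255,255))[v0:v1,u0:u1];ys,xs=np.nonzero(k)
    if len(xs):print(n,len(xs),xs.mean()+u0,ys.mean()+v0,"u",xs.min()+u0,xs.max()+u0,"v",ys.min()+v0,ys.max()+v0)
    for t in(-.05,-.1,-.15,-.2):
        c,x,zb,_=eyemodel(.583,.0338,np.radians(20.4),t)
        P=proj(n,np.array([c+zb*.022,c+zb*.042,c+zb*.062]));print(t,P.round(1).tolist())
E
```

```text
22.675 [ 0.3483 -0.1066  0.2813] [-0.   0.6 -0.3] [-0.02 -0.14  0.  ] 0.6215223459746723
180 286 312 12; 183 285 313 15; 186 285 313 17; 189 285 311 27; 192 284 311 28; 195 283 309 27; 198 283 306 24; 201 283 305 23; 204 283 305 23; 207 286 303 18; 210 290 299 10; 213 290 296 7; 216 289 296 8; 219 289 295 7; 222 289 295 7; 225 288 294 7; 228 288 294 7; 231 288 293 6; 234 287 293 7; 237 287 292 6; 240 287 291 5; 
0.45 [[299.9, 210.0], [308.1, 229.5], [314.1, 243.8]]
0.2 [[296.6, 210.1], [300.3, 229.6], [303.1, 243.7]]
0 [[293.8, 209.5], [293.9, 228.1], [294.0, 241.5]]
-0.1 [[292.3, 209.0], [290.7, 226.9], [289.6, 239.8]]
-0.15 [[291.6, 208.7], [289.1, 226.2], [287.4, 238.7]]
-0.2 [[291.0, 208.4], [287.6, 225.4], [285.2, 237.6]]
-0.3 [[289.6, 207.6], [284.5, 223.6], [280.9, 235.1]]
yellow 2431 294.13410119292473 121.27889757301523 187
side 479 295.3590814196242 149.2713987473904 u 272 329 v 120 185
-0.05 [[294.0, 184.0], [294.5, 173.7], [294.9, 163.2]]
-0.1 [[294.6, 184.2], [295.5, 174.1], [296.4, 163.8]]
-0.15 [[295.1, 184.4], [296.5, 174.5], [298.0, 164.4]]
-0.2 [[295.6, 184.6], [297.6, 175.0], [299.5, 165.1]]
top 13 236.84615384615384 203.69230769230768 u 231 242 v 201 206
-0.05 [[233.8, 202.6], [232.2, 200.4], [230.6, 198.1]]
-0.1 [[234.4, 202.3], [233.5, 199.9], [232.5, 197.4]]
-0.15 [[235.1, 202.1], [234.7, 199.5], [234.4, 196.8]]
-0.2 [[235.7, 201.9], [236.0, 199.1], [236.2, 196.2]]
```

Run:
```python
from h import *
h=cv2.cvtColor(cv2.imread("pics/last_s.png"),cv2.COLOR_BGR2HSV)
for v in range(154,192,2):
    ok=np.where((h[v,270:325,0]>18)&(h[v,270:325,0]<34)&(h[v,270:325,1]>130)&(h[v,270:325,2]>70))[0]+270
    print(v,(int(ok.min()),int(ok.max()),len(ok)) if len(ok) else None,end="; ")
print()
a=np.linspace(0,2*np.pi,60)
for t in(-.1,-.15,-.2):
  c,x,zb,ring=eyemodel(.583,.0338,np.radians(20.4),t)
  for k in(.022,.062):
    p=proj("side",ring(.0135,k))+[.9,-.4];print(t,k,p.min(0).round(1),p.max(0).round(1))
  tip=proj("side",ring(.0045,-.108))+[.9,-.4];print("tip",tip.min(0),tip.max(0))
h0=cv2.imread("pics/last_s.png");h0=cv2.cvtColor(h0,cv2.COLOR_BGR2HSV)
for v in range(236,250):
    ok=np.where((h0[v,280:300,1]<75)&(h0[v,280:300,2]>75))[0]+280;print(v,len(ok),end=" ")
```

```text
154 None; 156 None; 158 None; 160 None; 162 (295, 303, 9); 164 (294, 306, 13); 166 (296, 306, 11); 168 (300, 303, 2); 170 None; 172 None; 174 None; 176 None; 178 None; 180 None; 182 None; 184 None; 186 None; 188 None; 190 None; 
-0.1 0.022 [287.8 179.8] [303.2 187.8]
-0.1 0.062 [289.4 159.6] [305.2 167.2]
tip [287.81262185 241.25423561] [292.51792273 244.13023959]
-0.15 0.022 [288.3 179.8] [303.7 188.2]
-0.15 0.062 [291. 160.] [306.8 168.1]
tip [285.44484973 240.09795223] [290.1252576  243.07807261]
-0.2 0.022 [288.9 179.9] [304.2 188.7]
-0.2 0.062 [292.5 160.4] [308.3 169.1]
tip [283.10444492 238.83726619] [287.75500239 241.92034232]
236 6 237 6 238 6 239 6 240 5 241 4 242 2 243 0 244 0 245 0 246 0 247 0 248 0 249 0
```

```bash
python3 -c "
from h import *
print(job.finish_job(), get_state()['clock'])"
```

```text
the job is handed in; nothing more can be done
the job is handed in; nothing more can be done
```

The handle is through the eye with its knob home, and I swung the screw over clockwise to what I take to be its stop. I then let go, backed the arm clear and handed in at about 22.7 s; no verdict was reported.

**What I did**
- The first grasp missed: the fingers shut on nothing above the knob. The real fingertips are about 35 mm above the reported TCP.
- Feeling for the knob with closed fingers pressed it with 17 N, and the handle and caddy turned a few millimetres. After correcting the height, the grip held at an opening of 0.30, which fits the 27 mm knob.
- I set the tip in the eye's mouth, tilted the handle in the fingers to the bore's slant (about 0.45 rad), and slid it in until it met resistance at the expected depth. The picture showed the knob on the eye, with the screw not yet turned.

**Last checks**
- **Handle home:** in the side picture the knob's top and the tip fit the home position to about a pixel. The handle leans about 0.12–0.15 rad to the right.
- **Robot clear:** the contact force is about zero and the gripper is well away from everything.

**Not settled**
- **Screw angle:** I never saw it directly, and the margin over 0.10 rad is small. The pushing force did not rise clearly at the stop. While I pushed, the bar leaned about 0.33 rad, more than the stop (0.15) plus the play in the bore (about 0.08). The eye's outline fitted only roughly, at 0.15–0.25 rad.
- **Hammer, tin, punch and chisel:** I did not measure these again at the end. The arm did not go near the hammer or the tin. The caddy turned slightly with the punch and chisel in it.

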